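# Set up the fold-flat bench tray and bed the honing stone

### The job

The plywood bench tray has been folded down: raise its two side walls and its front wall until all three stand fully upright, so that with the fixed back it makes an open box. Then pick up the honing stone and set it down gently, dark face up and flat on the tray's floor, in the bed between the four corner cleats. Leave the plane, the screwdriver and the jar where they are.

Things in the scene. Friction and masses are not known exactly. Their poses are not given: they have to be found in the camera images.
- tray: Plywood tray fixed to the bench. Floor 150 x 150 mm, its top 20 mm above the bench. Origin: centre of its underside, on the bench. x points to the fixed back wall (6 mm thick, inner face at x = +75, top 80 mm above the bench), y to the left wall; the front wall is on the -x side, nearest the robot. Four dark corner cleats, 8 mm high, surround the bed.
- bed (a point): Centre of the bed, on top of the tray's floor; axes as the tray's. The stone lies here with its length along tray x. Free space between the cleats 118 (x) by 54 (y) mm; the cleats stand only at the corners, so beside the middle of the stone's long sides (|x| < 35 mm) there is bare floor for the fingers.
- wall_left (a joint): Hinge of the left (+y) wall, rad: 0 = folded out level, 1.571 = upright at its stop. Starts partly folded; stiff, stays where left, yields to about 1 N at the free edge. Wall 150 mm long, 60 mm from hinge to free edge, 6 mm thick. Hinge line along tray x at tray y = +75, z = 20 mm, in the wall's inner face (the thickness lies outside / below it).
- wall_right (a joint): Same for the right (-y) wall: hinge line at tray y = -75, z = 20 mm. 0 = level, 1.571 = upright.
- wall_front (a joint): Same for the front (-x) wall: hinge line parallel to tray y, at tray x = -75, z = 20 mm. 0 = level, 1.571 = upright.
- wall_left_edge (a point): Middle of the left wall's free edge (60 mm from the hinge, mid thickness).
- wall_right_edge (a point): Middle of the right wall's free edge.
- wall_front_edge (a point): Middle of the front wall's free edge.
- stone: Honing stone: dark grey stone on a wooden block, 110 (x) by 46 (y) by 30 (z) mm, about 0.3 kg, lying on the bench to the left or right of the tray. Origin: centre of its underside; z up through the dark face.
- plane: Small brass block plane with dark wooden wedge, 105 x 34 x 34 mm, on the other side of the tray. Leave alone. Origin: centre of its underside.
- screwdriver: Screwdriver with a dark wooden handle, lying to the left, about as far out as the tray's back wall. Leave alone.
- jar: Amber glass jar with a steel cap, 60 mm diameter, 85 mm high, to the right. Leave alone. Origin: centre of its underside.
There are look-alikes about, which are no part of the job. Leave any blue or red look-alike of the stone alone.

How it is judged:
On the way, in this order (a step that is already met when the one before it is completed fails the run):
1. all three folding walls stand upright, before the stone is in its bed (value of joint each of wall_left, wall_right, wall_front above 1.45 rad), for 0.2 s.
2. the stone lies in its bed (horizontal distance between stone and bed below 0.009 m and z of stone in the frame of bed between -0.004 and 0.003 m and angle between the x axis of stone and the x axis of tray, either way round below 0.14 rad and angle between stone's own z axis and vertical below 0.06 rad), for 0.2 s.
At the end, for the whole second after the job is handed in: All three folding walls stand within 7 degrees of upright (joint above 1.45 rad) and the stone lies at rest between the cleats: flat on the tray floor (within 3 mm), dark face up, centre within 9 mm of the bed's centre, lengthwise along tray x within 8 degrees (all of step 1 and all of step 2 and linear speed of stone below 0.02 m/s); the robot touches nothing.
It fails at once if the plane is disturbed (moved more than 25 mm) (distance of plane from where it was at the start of the episode above 0.025 m).
It fails at once if the screwdriver is disturbed (moved more than 25 mm) (distance of screwdriver from where it was at the start of the episode above 0.025 m).
It fails at once if the jar is disturbed (moved more than 25 mm) (distance of jar from where it was at the start of the episode above 0.025 m).
It fails at once if the stone is dropped or thrown into the tray (faster than 0.6 m/s close above the floor) (horizontal distance between stone and bed below 0.06 m and z of stone in the frame of bed below 0.05 m and linear speed of stone above 0.6 m/s).
It also fails if it takes over 70 s, if anything falls off the work surface, if the arm or the gripper's body presses on something with over 40 N, if the wrist force passes 120 N, or if a joint passes its speed limit or range.

### The arm

A 6-joint arm with a two-finger parallel gripper is mounted at the origin on the work surface. World frame = base frame: x ahead of the robot, y to its left, z up, the work surface at z = 0. Lengths are in m, angles in rad, forces in N, time in s.
With the tool pointing down it reaches from about 0.325 to 0.85 m from the base axis. Payload 4.4 kg.
Tool frame: the origin (TCP) lies at the very end of the fingers, on their centre line; the grasp point (between the pads) lies 19 mm behind it (r.grip_point_offset is the distance from the TCP to the grasp point, in m); z points along the fingers, y is the line along which they close (so a half turn about z gives the same grasp; the last joint's range is limited). The gripper opens to 94 mm and grips with 3 to 60 N. Pads are 16 mm wide; open, the fingers measure 119 mm over their backs; the gripper's body (75 mm by 177 mm) begins 78 mm behind the grasp point.
Start: joints at [-1.28, 0.207, 1.542, -0, 1.393, -0.15], TCP at [0.246, -0.52, 0.205] pointing down, gripper open.
Joint ranges: [-2.73, 2.73], [-0.86, 2.22], [0.23, 2.46], [-1.11, 4.25], [0.08, 2.63], [-2.82, 2.82]. Speed limits (rad/s): [2.79, 2.79, 3.14, 3.14, 3.14, 3.14].

### API

Orientations are given as a unit quaternion [x, y, z, w].
In Python, from rig import r gives the robot as it stands.
- The arm moves only by the tool drive_tool, never from a script. Its argument "steps" is a list of rows, each a list of 3 entries, a list of its own where there are three numbers: the shift along the tool's x, y, z in m, then the turn about the tool's z in rad, then the opening, from 0 (shut) to 1 (fully open). In form: [[[x, y, z], twist, gripper], ...]. A call has exactly 10 rows; each row is the pose to reach, as a shift and turn from the pose commanded when the call began, along the tool's axes at that moment; what a row does not reach only later rows make up. A row lasts 1/12 s, in which the tool goes at most 41.7 mm and 7.16 degrees, less where a joint would pass 70% of its speed; a pose out of reach is approached as far as the arm can. A call with a gripper value outside its range is refused whole. The fingers move at their own pace and stop on an object; "force" is the grip in N (left out, the last holds). Time passes only in rows, so rows that repeat a pose let the fingers close, or fill a call up. It gives the time, the measured TCP pose, the force, the opening and the grip force at its end, in the units of the state.
- r.read_state(): the state, without advancing time (a new reading comes with each control period).
- r.get_image(name): name is "side" or "top" or "wrist"; returns a dict with "color" (420x560x3 uint8, red, green, blue), "depth" (420x560 float32, m along the optical axis (not along the pixel's ray), 0 where there is no reading), "fov_y" (degrees; the focal length in pixels is half the picture's height over the tangent of half this angle, whatever the lens; pixels are square), "cx", "cy" (the principal point, pixels), "extrinsics" (4x4, takes a point from camera to world coordinates). Camera axes: x right, y up, looking along -z (the intrinsics and any distortion apply to the point x, -y, -z); pixel columns grow to the right and rows downward; lengths in m; the calibration is good to about 2 mm. A picture is of the moment at which its call begins.
- r.close_job(): hands the job in; it is judged then, once.
The state is a dict: "time": time; "q": joint angles; "joint_velocities": joint speeds; "effort": joint torques, N m; "eef_pos": TCP position; "orientation": TCP orientation; "ft_force": force on the tool from outside, world axes, zero at the start; "moment": the same for the moment, N m; "gripper_width": finger opening in m; "grasp_force": force on a finger pad.
Only numpy, scipy, OpenCV 4.12 (cv2) and the standard library are available. Lean on these libraries where they do the work, as an engineer would, in place of code of your own. Each camera call takes 0.05 s, during which the arm holds its last target. There are 200 camera calls.

## Working session

There is one attempt and no reset: what is moved stays moved. The work goes in short steps, Python scripts to look and compute and a tool call to move; the robot and the scene stay as the last step left them, time stands still between calls to the robot, and variables do not carry over. Pictures are saved under pics/ and viewed, at most 10 in all, crops included, and the job is handed in when it is done.

Besides the shell and the picture viewer there is one more tool, called after "Emit:" by a JSON object that holds its "name" and its "arguments". drive_tool: Moves the arm, as the interface text tells. Its arguments: {"type":"object","properties":{"steps":{"type":"array"},"force":{"type":"number"}},"required":["steps"]}

```bash
mkdir -p pics
cat > h.py <<'E'
from rig import r
import numpy as np, cv2
def cap(n,f=None):
    d=r.get_image(n)
    np.savez('/tmp/%s.npz'%n,**d)
    if f: cv2.imwrite('pics/'+f,d['color'][:,:,::-1])
    return d
def pts(d):
    H,W=d['depth'].shape; fl=H/2/np.tan(np.radians(float(d['fov_y']))/2)
    v,u=np.mgrid[:H,:W]; z=d['depth']
    P=np.stack([(u-d['cx'])*z/fl,-(v-d['cy'])*z/fl,-z,np.ones_like(z)],-1)
    return (P@np.array(d['extrinsics']).T)[...,:3]
E
python3 - <<'E'
from h import *
d=cap('top','top1.png'); print(d.keys(),d['fov_y'],d['extrinsics'])
s=cap('side','side1.png'); print(s['extrinsics'])
print(r.read_state())
E
```

```text
dict_keys(['color', 'depth', 'fov_y', 'cx', 'cy', 'extrinsics']) 54.99596577873725 [[ 0.00114299  0.99827011 -0.05878333  0.44777599]
 [-0.99994586  0.00174894  0.0102579   0.01955326]
 [ 0.01034296  0.05876842  0.99821806  0.95633564]
 [ 0.          0.          0.          1.        ]]
[[-0.93422335  0.25107456 -0.25335411  0.15995396]
 [-0.35663944 -0.6457242   0.67516558  0.93530228]
 [ 0.00592002  0.72111152  0.69279372  1.00113785]
 [ 0.          0.          0.          1.        ]]
{'time': 0.1, 'q': array([-1.27950276e+00,  2.07373842e-01,  1.54278864e+00, -1.76294688e-05,
        1.39347643e+00, -1.50500513e-01]), 'joint_velocities': array([ 2.11582165e-04, -7.01499125e-04, -3.69441728e-03,  2.41073748e-05,
        1.33090506e-03, -2.20666757e-03]), 'effort': array([-9.39666679e-04, -3.71868575e+01, -2.82293755e+01,  7.00169709e-02,
        3.12378479e-02, -4.46331433e-05]), 'eef_pos': array([ 0.24562394, -0.51910482,  0.20439538]), 'orientation': array([ 9.75700442e-01,  2.19106367e-01, -8.06188214e-05, -1.01998653e-03]), 'ft_force': array([-0.60474575, -0.33198737, -0.05403218]), 'moment': array([-0.02571046,  0.04001847, -0.04655067]), 'grasp_force': 0.0, 'gripper_width': 0.09417340013041432}
```

View pics/top1.png

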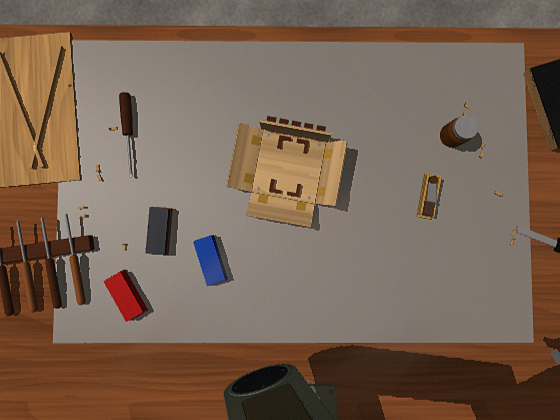

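View pics/side1.png

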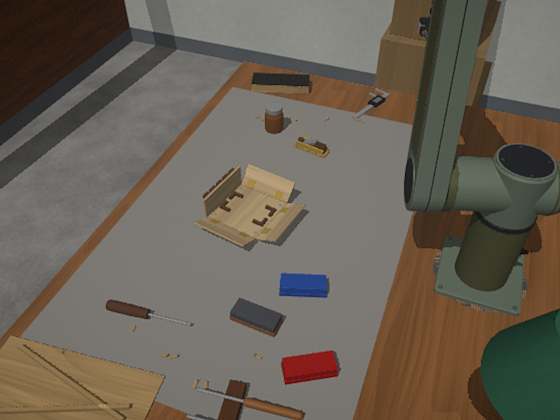

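The top view shows the tray at (290,170) with its back at the top. Stone candidates are the grey block at (160,231), the blue at (211,260), the red at (126,296), and the brass plane at (430,195). By the description I choose the grey one at (160,231). I'll measure it next and check it in a crop.

Run:
```python
from h import *
d=dict(np.load('/tmp/top.npz')); P=pts(d); c=d['color'].astype(int)
X,Y,Z=P[...,0],P[...,1],P[...,2]
v,u=np.mgrid[:420,:560]
print('bench z',np.median(Z[150:200,380:410]), Z[310:330,250:300].mean())
def rect(m,name):
    m=cv2.morphologyEx(m.astype(np.uint8),cv2.MORPH_OPEN,np.ones((3,3)))
    n,l,st,_=cv2.connectedComponentsWithStats(m); k=1+np.argmax(st[1:,4]); m=l==k
    q=P[m][:,:2].astype(np.float32); print(name,m.sum(),cv2.minAreaRect(q),'z',np.median(Z[m])); return m
box=lambda a,b,e,f:(u>a)&(u<b)&(v>e)&(v<f)
rect(box(135,185,195,265)&(Z>.024),'stone')
rect(box(410,450,165,225)&(Z>.02),'plane')
rect(box(190,235,225,295)&(Z>.02),'blue')
fl=rect(box(240,345,130,210)&(abs(Z-.02)<.004)&(c[...,0]>150),'floor')
for x in (165,175,185): print('rowscan v',x,[(uu,*np.round(P[x,uu]*1000).astype(int)) for uu in range(226,360,4)])
for x in (280,): print('col',[(vv,*np.round(P[vv,x]*1000).astype(int)) for vv in range(112,232,4)])
im=d['color'][:,:,::-1]
o=np.hstack([cv2.resize(im[105:235,220:360],None,fx=4,fy=4,interpolation=2),cv2.resize(im[185:315,100:160+25],None,fx=2.7,fy=4,interpolation=2)])
cv2.imwrite('pics/crop1.png',o); print(o.shape)
```

```text
bench z 0.0007420709904588652 0.0033149075123202363
stone 918 ((0.4395526945590973, 0.18007121980190277), (0.31852293014526367, 0.1058027595281601), 85.18563079833984) z 0.02957879353143733
plane 522 ((0.5330941677093506, -0.314989298582077), (0.035952333360910416, 0.0933426097035408), 78.57176971435547) z 0.02864688887733957
blue 929 ((0.40823206305503845, 0.11717565357685089), (0.105311319231987, 0.21018710732460022), 18.23294448852539) z 0.02951724434903924
floor 3219 ((0.5967544317245483, 0.015630975365638733), (0.14879432320594788, 0.15491683781147003), 79.47232818603516) z 0.019820672170637765
rowscan v 165 [(226, np.int64(607), np.int64(163), np.int64(3)), (230, np.int64(600), np.int64(148), np.int64(41)), (234, np.int64(600), np.int64(139), np.int64(40)), (238, np.int64(601), np.int64(130), np.int64(39)), (242, np.int64(602), np.int64(122), np.int64(34)), (246, np.int64(602), np.int64(113), np.int64(29)), (250, np.int64(603), np.int64(104), np.int64(27)), (254, np.int64(604), np.int64(95), np.int64(18)), (258, np.int64(604), np.int64(86), np.int64(17)), (262, np.int64(604), n
[... 5532 characters left out ...]
t64(579), np.int64(34), np.int64(18)), (180, np.int64(569), np.int64(34), np.int64(18)), (184, np.int64(559), np.int64(34), np.int64(20)), (188, np.int64(550), np.int64(34), np.int64(20)), (192, np.int64(540), np.int64(34), np.int64(28)), (196, np.int64(531), np.int64(34), np.int64(20)), (200, np.int64(522), np.int64(34), np.int64(20)), (204, np.int64(512), np.int64(34), np.int64(27)), (208, np.int64(503), np.int64(34), np.int64(31)), (212, np.int64(493), np.int64(34), np.int64(36)), (216, np.int64(484), np.int64(34), np.int64(38)), (220, np.int64(475), np.int64(34), np.int64(41)), (224, np.int64(467), np.int64(34), np.int64(2)), (228, np.int64(457), np.int64(34), np.int64(0))]
(520, 790, 3)
```

View pics/crop1.png

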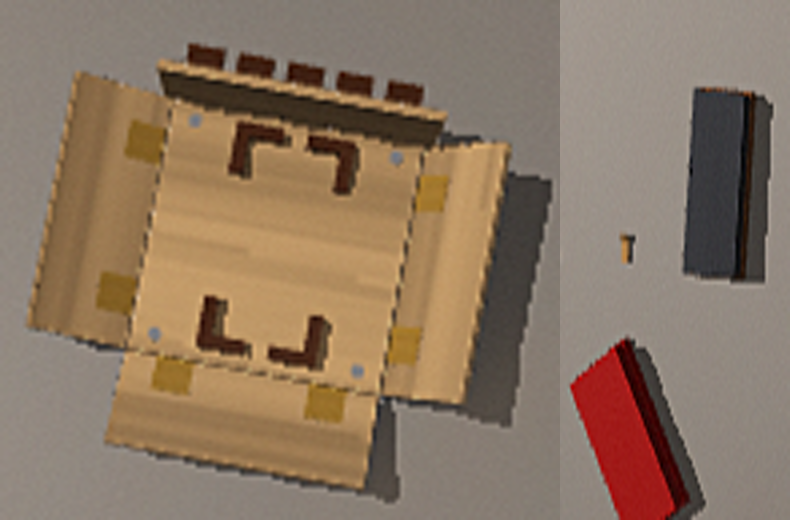

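The crop confirms the choice: the grey block has a dark top face and a wooden body, and the other two are plainly red and blue. The tray floor corners are near crop pixels (172,100), (422,150), (382,395) and (132,348). Next I'll fit exact poses and work out waypoints.

```bash
cat >> h.py <<'E'
def onplane(d,uv,z):
    uv=np.atleast_2d(np.array(uv,float)); H=d['color'].shape[0]; fl=H/2/np.tan(np.radians(float(d['fov_y']))/2)
    E=np.array(d['extrinsics']); D=np.c_[(uv[:,0]-d['cx'])/fl,-(uv[:,1]-d['cy'])/fl,-np.ones(len(uv))]@E[:3,:3].T
    return E[:3,3]+D*((z-E[2,3])/D[:,2])[:,None]
E
python3 - <<'E'
from h import *
d=dict(np.load('/tmp/top.npz')); P=pts(d); c=d['color'].astype(int)
v,u=np.mgrid[:420,:560]
cor=np.array([[172,100],[422,150],[382,395],[132,348]])/4+[220,105]
C=onplane(d,cor,.02)[:,:2]; print('floor',C,C.mean(0)); e=(C[0]-C[3])+(C[1]-C[2]); print('yaw',np.arctan2(e[1],e[0]))
m=(u>255)&(u<320)&(v>132)&(v<200)&(c.sum(2)<220)
q=onplane(d,np.c_[u[m],v[m]],.026)[:,:2].astype(np.float32); print('cleats',cv2.minAreaRect(q))
# stone: dark bluish top
m=(u>140)&(u<178)&(v>200)&(v<260)&(c.sum(2)<240)&(P[...,2]>.022)
m=cv2.morphologyEx(m.astype(np.uint8),cv2.MORPH_OPEN,np.ones((3,3)))>0
q=onplane(d,np.c_[u[m],v[m]],.03)[:,:2].astype(np.float32); print('stone',m.sum(),cv2.minAreaRect(q),q.mean(0))
t=C.mean(0); y=np.arctan2(e[1],e[0]); R=np.array([[np.cos(y),np.sin(y)],[-np.sin(y),np.cos(y)]])
L=(P[...,:2]-t)@R.T; Z=P[...,2]
for n,a,mk in (('L',L[...,1],abs(L[...,0])<65),('R',-L[...,1],abs(L[...,0])<65),('F',-L[...,0],abs(L[...,1])<65)):
    k=mk&(a>80)&(a<128)&(Z>.01)&(a*0+1>0); k=mk&(a>.080)&(a<.125)&(Z>.012)
    p=np.polyfit(a[k],Z[k],1); print(n,k.sum(),np.degrees(np.arctan(p[0])),'z at hinge',np.polyval(p,.075),'max',np.percentile(a[mk&(Z>.025)&(a<.16)],99))
E
```

```text
floor [[ 0.68695717  0.07460718]
 [ 0.65775206 -0.07230271]
 [ 0.51344672 -0.0484273 ]
 [ 0.54059768  0.09712339]] [0.59968841 0.01275014]
yaw -0.15827033950111483
cleats ((0.6016368269920349, 0.01687169075012207), (0.1464661806821823, 0.1547982543706894), 89.82682800292969)
stone 917 ((0.4507189989089966, 0.3145972490310669), (0.04535118117928505, 0.10570593923330307), 86.06590270996094) [0.45076424 0.31462625]
L 1486 19.33075592861711 z at hinge 0.020964865419233925 max 0.1515902425933698
R 1680 -80.41551110600416 z at hinge 0.28373551441815403 max 0.11425990624868419
F 1302 24.387362422039214 z at hinge 0.018899566321212296 max 0.15108596568628346
```

Emit:
{"name": "drive_tool", "arguments": {"steps": [[[0.034,-0.023,-0.01],0.06,0],[[0.068,-0.046,-0.02],0.12,0],[[0.102,-0.069,-0.03],0.18,0],[[0.136,-0.092,-0.04],0.24,0],[[0.17,-0.115,-0.05],0.3,0],[[0.204,-0.138,-0.06],0.36,0],[[0.238,-0.161,-0.07],0.42,0],[[0.272,-0.184,-0.08],0.48,0],[[0.306,-0.207,-0.09],0.54,0],[[0.34,-0.23,-0.1],0.61,0]]}}

```text
time: 0.93
eef_pos: [0.4523, -0.1693, 0.3042]
orientation: [0.996, -0.086, -0.0, -0.0]
ft_force: [0.6, -0.7, -0.7]
gripper_width: 0.0309
grasp_force: 0.0
```

Emit:
{"name": "drive_tool", "arguments": {"steps": [[[0.01,-0.036,0],0,0],[[0.02,-0.072,0],0,0],[[0.03,-0.108,0],0,0],[[0.04,-0.145,0],0,0],[[0.05,-0.181,0],0,0],[[0.05,-0.181,0],0,0],[[0.05,-0.181,0],0,0],[[0.05,-0.181,0],0,0],[[0.05,-0.181,0],0,0],[[0.05,-0.181,0],0,0]]}}

```text
time: 1.77
eef_pos: [0.5312, -0.0027, 0.304]
orientation: [0.996, -0.085, -0.0, 0.0]
ft_force: [-0.4, -1.2, 1.2]
gripper_width: 0.0004
grasp_force: 0.0
```

Run:
```python
from h import *
d=cap('wrist','w1.png'); print(d['extrinsics'],d['fov_y']); s=r.read_state(); print(s['eef_pos'],s['orientation'],s['gripper_width'])
```

```text
[[-1.68796989e-01  9.55224455e-01  2.43009912e-01  6.00991911e-01]
 [-9.85650606e-01 -1.63755804e-01 -4.09502068e-02 -1.45459085e-02]
 [ 6.77644435e-04 -2.46435138e-01  9.69159050e-01  4.84264041e-01]
 [ 0.00000000e+00  0.00000000e+00  0.00000000e+00  1.00000000e+00]] 61.104509211980094
[ 0.53121825 -0.00267736  0.30408689] [ 9.96367031e-01 -8.51629604e-02 -4.16951602e-05  8.46053383e-05] 0.00034322379215237004
```

View pics/w1.png

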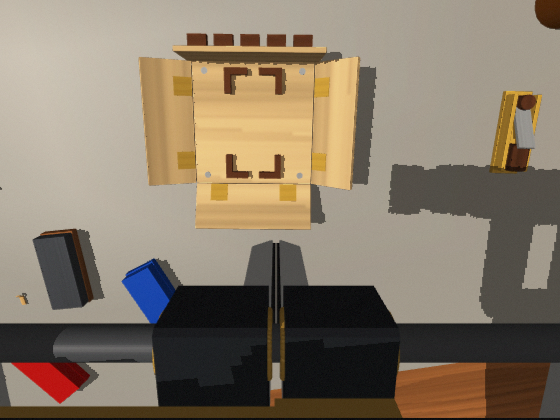

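The wrist view shows the tray floor corners near (193,64), (315,63), (312,183) and (195,183), the cleats around (253,123), and the stone's top at (60,270). I'll refine the poses from this picture.

Run:
```python
from h import *
from scipy.optimize import least_squares
d=dict(np.load('/tmp/wrist.npz')); c=d['color'].astype(int); v,u=np.mgrid[:420,:560]
m=(u>215)&(u<292)&(v>63)&(v<182)&(c.sum(2)<230)
q=onplane(d,np.c_[u[m],v[m]],.027)[:,:2].astype(np.float32); R=cv2.minAreaRect(q); print('cleats',m.sum(),R)
C=onplane(d,[[192.5,64],[314.5,64],[312.5,183],[195,184]],.02)[:,:2]; e=(C[0]-C[3])+(C[1]-C[2]);f=(C[0]-C[1])+(C[3]-C[2])
print('floor',C.mean(0),np.arctan2(e[1],e[0]),np.arctan2(-f[0],f[1]),np.hypot(*e)/2,np.hypot(*f)/2)
print(np.arctan2(*(0,1)))
# screw heads / stone
m=(u>30)&(u<90)&(v>228)&(v<312)&(c.sum(2)<210)&(c[...,2]>=c[...,0]-3)
m=cv2.morphologyEx(m.astype(np.uint8),cv2.MORPH_OPEN,np.ones((3,3)))>0
q=onplane(d,np.c_[u[m],v[m]],.03)[:,:2].astype(np.float32); print('stone',m.sum(),cv2.minAreaRect(q))
P=pts(d); t=C.mean(0); y=-.17; Rm=np.array([[np.cos(y),np.sin(y)],[-np.sin(y),np.cos(y)]])
L=(P[...,:2]-t)@Rm.T; Z=P[...,2]
for n,a,mk in (('L',L[...,1],abs(L[...,0])<.06),('R',-L[...,1],abs(L[...,0])<.06),('F',-L[...,0],abs(L[...,1])<.06)):
    k=mk&(a>.080)&(a<.15)&(Z>(.012 if n!='R' else .022)); 
    p=np.polyfit(a[k],Z[k],1); print(n,k.sum(),np.degrees(np.arctan(p[0])),np.polyval(p,.075),'max',np.percentile(a[k],98),np.percentile(Z[k],98))
```

```text
cleats 1105 ((0.6001951098442078, 0.01354425773024559), (0.07078388333320618, 0.1326819807291031), 79.88748931884766)
floor [0.59809922 0.01394613] -0.18285773896096003 -0.16522240013959388 0.14747302465137843 0.15197013599100287
0.0
stone 1173 ((0.4512121081352234, 0.3070470094680786), (0.04602225497364998, 0.10800941288471222), 85.79037475585938)
L 4689 23.965231568263086 0.02108593744473161 max 0.12987051063597405 0.04560515150165566
R 5533 -81.55617617299276 0.2989307106157004 max 0.11910509038867936 0.42055639410992535
F 3710 22.269932964488717 0.022297108072396724 max 0.12787380185348143 0.0440682725164758
```

Emit:
{"name": "drive_tool", "arguments": {"steps": [[[-0.03,-0.01,0.02],0,0],[[-0.06,-0.02,0.04],0,0],[[-0.087,-0.028,0.07],0,0],[[-0.087,-0.028,0.11],0,0],[[-0.087,-0.028,0.15],0,0],[[-0.087,-0.028,0.19],0,0],[[-0.087,-0.028,0.225],0,0],[[-0.087,-0.028,0.255],0,0],[[-0.087,-0.028,0.279],0,0],[[-0.087,-0.028,0.279],0,0]]}}

```text
time: 2.65
eef_pos: [0.4453, 0.0404, 0.0206]
orientation: [0.996, -0.085, -0.005, -0.0]
ft_force: [-1.3, -0.8, -0.6]
gripper_width: 0.0007
grasp_force: 0.0
```

Emit:
{"name": "drive_tool", "arguments": {"steps": [[[0.008,0,0.004],0,0],[[0.014,0,-0.005],0,0],[[0.019,0,-0.016],0,0],[[0.026,0,-0.026],0,0],[[0.034,0,-0.034],0,0],[[0.043,0,-0.04],0,0],[[0.052,0,-0.043],0,0],[[0.058,0,-0.043],0,0],[[0.062,0,-0.043],0,0],[[0.065,0,-0.043],0,0]]}}

```text
time: 3.48
eef_pos: [0.5121, 0.0305, 0.0675]
orientation: [0.996, -0.084, -0.004, -0.0]
ft_force: [-11.2, 1.9, 7.2]
gripper_width: 0.0004
grasp_force: 5.4
```

```bash
cat >> h.py <<'E'
T=np.array([.600,.0137]); YAW=-.175
RT=np.array([[np.cos(YAW),np.sin(YAW)],[-np.sin(YAW),np.cos(YAW)]])
def tcp():
    s=r.read_state(); p=s['eef_pos']; o=s['orientation']; print('t',s['time'],'tray xy z',np.round(np.r_[RT@(p[:2]-T),p[2]],4),'yaw',round(2*np.arctan2(o[1],o[0]),4),'f',np.round(s['ft_force'],1),'w',round(s['gripper_width'],4))
def top_edges(d):
    P=pts(d); L=(P[...,:2]-T)@RT.T; Z=P[...,2]; return L,Z
E
python3 - <<'E'
from h import *
tcp(); d=cap('top','t2.png'); L,Z=top_edges(d)
k=(abs(L[...,1])<.04)&(L[...,0]<-.06)&(L[...,0]>-.15)&(Z>.03)&(Z<.084)
print(k.sum(),np.percentile(L[k][:,0],[1,10,50,90,99]),np.percentile(Z[k],[10,50,95]))
cv2.imwrite('pics/t2c.png',cv2.resize(d['color'][100:235,215:365,::-1],None,fx=4,fy=4))
E
```

```text
t 3.4833 tray xy z [-0.0895  0.0012  0.0675] yaw -0.1684 f [-11.2   1.9   7.2] w 0.0004Traceback (most recent call last):
  File "<stdin>", line 4, in <module>
    return _quantile_unchecked(
        a, q, axis, out, overwrite_input, method, keepdims, weights)
    return _ureduce(a,
                    func=_quantile_ureduce_func,
    ...<5 lines>...
                    overwrite_input=overwrite_input,
                    method=method)
    r = func(a, **kwargs)
    result = _quantile(arr,
                       quantiles=q,
    ...<2 lines>...
                       out=out,
                       weights=wgt)
    slices_having_nans = np.isnan(arr[-1, ...])
                                  ~~~^^^^^^^^^
IndexError: index -1 is out of bounds for axis 0 with size 0
```

Emit:
{"name": "drive_tool", "arguments": {"steps": [[[-0.015,0,-0.02],0,0],[[-0.02,0,-0.055],0,0],[[0,-0.03,-0.06],0,0],[[0.02,-0.065,-0.06],0,0],[[0.045,-0.1,-0.06],0,0],[[0.066,-0.132,-0.06],0,0],[[0.087,-0.167,-0.06],0,0],[[0.087,-0.167,-0.03],0,0],[[0.087,-0.167,0.01],0,0],[[0.087,-0.167,0.046],0,0]]}}

```text
time: 4.37
eef_pos: [0.6299, 0.1812, 0.0208]
orientation: [0.997, -0.083, 0.001, -0.0]
ft_force: [0.2, -0.7, -0.1]
gripper_width: 0.0004
grasp_force: 0.0
```

Run:
```python
from h import *
tcp(); d=cap('top'); L,Z=top_edges(d)
k=(abs(L[...,1])<.06)&(L[...,0]<-.06)&(L[...,0]>-.15)&(Z>.03)&(Z<.084)
print(k.sum(),np.percentile(L[k][:,0],[1,10,50,90,99]),np.percentile(Z[k],[10,50,95]))
tcp()
```

```text
t 4.3667 tray xy z [0.0003 0.1702 0.0208] yaw -0.1666 f [ 0.2 -0.7 -0.1] w 0.0004
243 [-0.08015715 -0.07987434 -0.07855825 -0.07461494 -0.06731859] [0.04219046 0.07846854 0.08155878]
t 4.4167 tray xy z [-0.0072  0.1671  0.0109] yaw -0.1675 f [-2.8  0.6 -4. ] w 0.0004
```

Emit:
{"name": "drive_tool", "arguments": {"steps": [[[0,0.012,-0.001],0,0],[[0,0.021,-0.001],0,0],[[0,0.025,-0.008],0,0],[[0,0.03,-0.019],0,0],[[0,0.037,-0.029],0,0],[[0,0.045,-0.037],0,0],[[0,0.054,-0.043],0,0],[[0,0.064,-0.046],0,0],[[0,0.072,-0.046],0,0],[[0,0.077,-0.046],0,0]]}}

```text
time: 5.25
eef_pos: [0.6152, 0.1027, 0.0684]
orientation: [0.996, -0.085, 0.0, 0.0]
ft_force: [-1.0, 0.6, 0.0]
gripper_width: 0.0002
grasp_force: 0.0
```

Run:
```python
from h import *
tcp()
```

```text
t 5.25 tray xy z [-0.0006  0.0902  0.0684] yaw -0.1693 f [-1.   0.6  0. ] w 0.0002
```

Emit:
{"name": "drive_tool", "arguments": {"steps": [[[0,0.001,0],0,0],[[0,0.002,0],0,0],[[0,0.003,0],0,0],[[0,0.004,0],0,0],[[0,0.005,0],0,0],[[0,0.006,0],0,0],[[0,0.007,0],0,0],[[0,0.008,0],0,0],[[0,0.008,0],0,0],[[0,0.008,0],0,0]]}}

```text
time: 6.08
eef_pos: [0.6141, 0.0963, 0.0681]
orientation: [0.996, -0.084, 0.0, -0.0]
ft_force: [0.4, 0.4, 0.4]
gripper_width: 0.0005
grasp_force: 0.0
```

Run:
```python
from h import *
tcp()
```

```text
t 6.0833 tray xy z [-0.0005  0.0837  0.0681] yaw -0.1683 f [0.4 0.4 0.4] w 0.0005
```

Emit:
{"name": "drive_tool", "arguments": {"steps": [[[0,0,-0.02],0,0],[[0,0,-0.05],0,0],[[0,-0.02,-0.07],0,0],[[0,-0.05,-0.07],0,0],[[0,-0.08,-0.07],0,0],[[0,-0.084,-0.07],0,0],[[0,-0.084,-0.07],0,0],[[0,-0.084,-0.07],0,0],[[0,-0.084,-0.07],0,0],[[0,-0.084,-0.07],0,0]]}}

```text
time: 6.92
eef_pos: [0.6279, 0.1778, 0.1377]
orientation: [0.996, -0.085, -0.0, 0.0]
ft_force: [0.1, 0.4, -1.0]
gripper_width: 0.0006
grasp_force: 0.0
```

Run:
```python
from h import *
tcp(); d=cap('top'); s=cap('side')
cv2.imwrite('pics/c3.png',np.hstack([cv2.resize(d['color'][100:235,215:355,::-1],(400,400)),cv2.resize(s['color'][150:260,180:320,::-1],(400,400))]))
```

```text
t 6.9167 tray xy z [-0.0011  0.1664  0.1377] yaw -0.1696 f [ 0.1  0.4 -1. ] w 0.0006
```

View pics/c3.png

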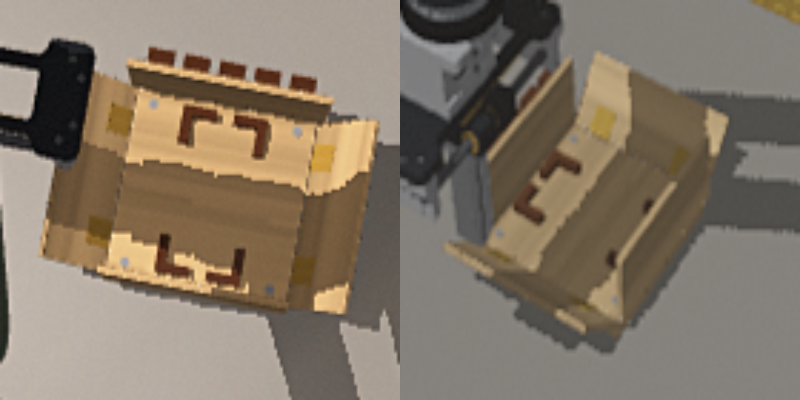

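The front wall is upright. The left wall is still at about 25°, because the finger slid over it: the tip is narrower than I assumed. I'll redo it with the tip lower and the push later.

Emit:
{"name": "drive_tool", "arguments": {"steps": [[[0,0,0.03],0,0],[[0,0,0.06],0,0],[[0,0,0.09],0,0],[[0,0,0.11],0,0],[[0,0.006,0.122],0,0],[[0,0.012,0.126],0,0],[[0,0.018,0.126],0,0],[[0,0.023,0.126],0,0],[[0,0.027,0.126],0,0],[[0,0.027,0.126],0,0]]}}

```text
time: 7.85
eef_pos: [0.6252, 0.1514, 0.0141]
orientation: [0.996, -0.085, 0.002, -0.0]
ft_force: [0.5, 0.3, 0.6]
gripper_width: 0.0006
grasp_force: 0.0
```

Run:
```python
from h import *
tcp()
```

```text
t 7.85 tray xy z [0.0008 0.14   0.0141] yaw -0.1694 f [0.5 0.3 0.6] w 0.0006
```

Emit:
{"name": "drive_tool", "arguments": {"steps": [[[0,0.004,0],0,0],[[0,0.006,-0.004],0,0],[[0,0.009,-0.01],0,0],[[0,0.011,-0.015],0,0],[[0,0.013,-0.02],0,0],[[0,0.016,-0.024],0,0],[[0,0.019,-0.028],0,0],[[0,0.022,-0.032],0,0],[[0,0.025,-0.034],0,0],[[0,0.025,-0.034],0,0]]}}

```text
time: 8.68
eef_pos: [0.6196, 0.127, 0.0467]
orientation: [0.996, -0.084, 0.0, 0.0]
ft_force: [0.9, 0.9, 0.1]
gripper_width: 0.0004
grasp_force: 0.1
```

```bash
cat >> h.py <<'E'
def wall(n):
    d=cap('top'); L,Z=top_edges(d)
    a,b={'L':(L[...,1],L[...,0]),'R':(-L[...,1],L[...,0]),'F':(-L[...,0],L[...,1])}[n]
    for lo,hi in ((-.07,-.045),(.045,.07)):
        k=(b>lo)&(b<hi)&(a>.055)&(a<.15)&(Z>.012)&(Z<.09)
        if k.sum()>20:
            i=a[k]>np.percentile(a[k],85); print(n,lo,k.sum(),'outer a',np.percentile(a[k],98),'its z',np.median(Z[k][i]),'zmax',np.percentile(Z[k],95))
E
python3 - <<'E'
from h import *
tcp(); wall('L')
E
```

```text
t 8.6833 tray xy z [-0.0004  0.115   0.0467] yaw -0.1688 f [0.9 0.9 0.1] w 0.0004
L -0.07 69 outer a 0.07123624784968333 its z 0.019209540825393945 zmax 0.02264895619244087
L 0.045 65 outer a 0.09179327876141605 its z 0.05807133127063968 zmax 0.05896110699229992
```

Emit:
{"name": "drive_tool", "arguments": {"steps": [[[0,0.003,-0.003],0,0],[[0,0.006,-0.005],0,0],[[0,0.009,-0.007],0,0],[[0,0.012,-0.009],0,0],[[0,0.015,-0.01],0,0],[[0,0.017,-0.011],0,0],[[0,0.019,-0.011],0,0],[[0,0.021,-0.011],0,0],[[0,0.023,-0.011],0,0],[[0,0.025,-0.011],0,0]]}}

```text
time: 9.57
eef_pos: [0.616, 0.1062, 0.0575]
orientation: [0.996, -0.085, 0.001, -0.003]
ft_force: [1.9, 12.1, 0.2]
gripper_width: 0.0005
grasp_force: 6.4
```

Run:
```python
from h import *
tcp(); wall('L')
```

```text
t 9.5667 tray xy z [-0.0003  0.0938  0.0575] yaw -0.1694 f [ 1.9 12.1  0.2] w 0.0005
L -0.07 25 outer a 0.08161193872798266 its z 0.08014069993317824 zmax 0.08169000049754885
```

Emit:
{"name": "drive_tool", "arguments": {"steps": [[[0,-0.012,-0.01],0,0],[[0,-0.015,-0.04],0,0],[[0,-0.005,-0.065],0,0],[[0,0.035,-0.068],0,0],[[0,0.075,-0.068],0,0],[[0,0.115,-0.068],0,0],[[0,0.155,-0.068],0,0],[[0,0.195,-0.068],0,0],[[0,0.235,-0.068],0,0],[[0,0.243,-0.068],0,0]]}}

```text
time: 10.45
eef_pos: [0.5737, -0.1427, 0.126]
orientation: [0.996, -0.087, 0.0, 0.002]
ft_force: [0.8, 0.3, -0.1]
gripper_width: 0.0003
grasp_force: 0.0
```

Run:
```python
from h import *
tcp(); wall('L'); wall('F')
```

```text
t 10.45 tray xy z [ 0.0014 -0.1586  0.126 ] yaw -0.1732 f [ 0.8  0.3 -0.1] w 0.0003
L -0.07 151 outer a 0.08169428902276651 its z 0.0795769225482309 zmax 0.0803666887263162
L 0.045 154 outer a 0.08069620200159157 its z 0.07965885123418126 zmax 0.08081621634530381
F -0.07 118 outer a 0.08024702614773266 its z 0.05491340840258557 zmax 0.08105444640046974
F 0.045 112 outer a 0.07945679522890306 its z 0.05177186656130617 zmax 0.08122790690077072
```

Emit:
{"name": "drive_tool", "arguments": {"steps": [[[0,0,0.03],0,0],[[0,0,0.06],0,0],[[0,0,0.085],0,0],[[0,0,0.092],0,0],[[0,-0.004,0.092],0,0],[[0,-0.008,0.092],0,0],[[0,-0.012,0.092],0,0],[[0,-0.016,0.092],0,0],[[0,-0.018,0.092],0,0],[[0,-0.018,0.092],0,0]]}}

```text
time: 11.38
eef_pos: [0.5789, -0.1186, 0.0347]
orientation: [0.997, -0.084, 0.001, 0.001]
ft_force: [-0.1, -0.2, 0.5]
gripper_width: 0.0004
grasp_force: 0.0
```

Run:
```python
from h import *
tcp()
```

```text
t 11.3833 tray xy z [ 0.0023 -0.1339  0.0347] yaw -0.1673 f [-0.1 -0.2  0.5] w 0.0004
```

Emit:
{"name": "drive_tool", "arguments": {"steps": [[[0,-0.004,-0.003],0,0],[[0,-0.008,-0.007],0,0],[[0,-0.012,-0.01],0,0],[[0,-0.016,-0.013],0,0],[[0,-0.021,-0.016],0,0],[[0,-0.026,-0.018],0,0],[[0,-0.031,-0.02],0,0],[[0,-0.036,-0.022],0,0],[[0,-0.042,-0.023],0,0],[[0,-0.047,-0.023],0,0]]}}

```text
time: 12.22
eef_pos: [0.5839, -0.0773, 0.0555]
orientation: [0.997, -0.082, -0.001, 0.006]
ft_force: [-5.3, -26.9, -0.7]
gripper_width: 0.0004
grasp_force: 13.6
```

Run:
```python
from h import *
tcp()
```

```text
t 12.2167 tray xy z [-0.     -0.0924  0.0555] yaw -0.1651 f [ -5.3 -26.9  -0.7] w 0.0004
```

Emit:
{"name": "drive_tool", "arguments": {"steps": [[[0,0.012,-0.01],0,0],[[0,0.015,-0.045],0,0],[[-0.01,0,-0.08],0,0],[[-0.03,-0.03,-0.1],0,0],[[-0.05,-0.062,-0.11],0,0],[[-0.07,-0.095,-0.12],0,0.3],[[-0.09,-0.127,-0.13],0,1],[[-0.11,-0.16,-0.145],0,1],[[-0.13,-0.19,-0.145],0,1],[[-0.15,-0.22,-0.145],0,1]]}}

```text
time: 13.05
eef_pos: [0.4732, 0.1723, 0.2021]
orientation: [0.996, -0.084, 0.0, -0.001]
ft_force: [0.4, 0.1, -0.2]
gripper_width: 0.0302
grasp_force: 0.0
```

Emit:
{"name": "drive_tool", "arguments": {"steps": [[[-0.02,-0.03,0],-0.02,1],[[-0.04,-0.06,0],-0.04,1],[[-0.06,-0.09,0],-0.06,1],[[-0.08,-0.115,0],-0.08,1],[[-0.096,-0.131,0],-0.098,1],[[-0.096,-0.131,0],-0.098,1],[[-0.096,-0.131,0],-0.098,1],[[-0.096,-0.131,0],-0.098,1],[[-0.096,-0.131,0],-0.098,1],[[-0.096,-0.131,0],-0.098,1]]}}

```text
time: 13.88
eef_pos: [0.4022, 0.314, 0.201]
orientation: [0.999, -0.036, -0.0, 0.0]
ft_force: [0.3, -0.1, -0.5]
gripper_width: 0.0933
grasp_force: 0.0
```

Run:
```python
from h import *
tcp(); print(r.read_state()['eef_pos'])
for n in 'LRF': wall(n)
d=cap('wrist','w2.png')
```

```text
t 13.8833 tray xy z [-0.247   0.2613  0.201 ] yaw -0.0722 f [ 0.3 -0.1 -0.5] w 0.0933
[0.40221592 0.31398623 0.20097719]
L -0.07 151 outer a 0.08140071882484126 its z 0.07966548635921544 zmax 0.08099328529322147
L 0.045 152 outer a 0.08057935981223432 its z 0.08004855744638473 zmax 0.08046384465442194
R -0.07 128 outer a 0.07909053660792247 its z 0.07870527204263983 zmax 0.08112407282021694
R 0.045 132 outer a 0.07957007294499296 its z 0.07970372694481348 zmax 0.08098804973863666
F -0.07 118 outer a 0.08017798300720735 its z 0.050274152190393384 zmax 0.0803455141455651
F 0.045 112 outer a 0.07951174379333528 its z 0.05007787626016158 zmax 0.08078229858915986
```

View pics/w2.png

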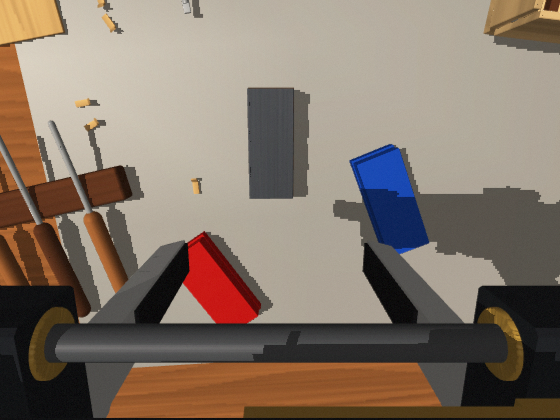

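The wrist picture shows the grey stone at (248–294, 88–199), almost aligned with the tool, with red at (220,280) and blue at (390,200). All three walls measure upright.

Run:
```python
from h import *
d=dict(np.load('/tmp/wrist.npz'))
C=onplane(d,[[248,88],[294,88],[294,199],[248.5,198.5]],.03)[:,:2]; c=C.mean(0); e=(C[0]-C[3])+(C[1]-C[2])
print(C,c,np.arctan2(e[1],e[0]),np.hypot(*e)/2)
P=pts(d); print('z',np.median(P[110:180,255:288,2]))
s=r.read_state(); o=s['orientation']; y=2*np.arctan2(o[1],o[0]); D=c-s['eef_pos'][:2]
print('tool shift',D@[np.cos(y),np.sin(y)],D@[np.sin(y),-np.cos(y)],s['eef_pos'][2],y)
# tray via same camera: side-edge check with top camera
d=cap('top'); c=d['color'].astype(int); L,Z=top_edges(d)
m=(abs(L[...,0])<.07)&(abs(L[...,1])<.045)&(c.sum(2)<200)&(Z<.04); v,u=np.nonzero(m)
q=onplane(d,np.c_[u,v],.027)[:,:2].astype(np.float32); print(m.sum(),cv2.minAreaRect(q))
k=lambda a,lo,hi:(a>lo)&(a<hi)
for n,a,b in (('L',L[...,1],L[...,0]),('R',-L[...,1],L[...,0]),('F',-L[...,0],L[...,1]),('B',L[...,0],L[...,1])):
    w=k(b,-.06,.06)&k(a,.06,.1)&k(Z,.076,.085); print(n,np.median(a[w]))
```

```text
[[0.50363156 0.33285687]
 [0.50057313 0.28986276]
 [0.3942935  0.29606668]
 [0.39807647 0.34189173]] [0.44914366 0.31516951] -0.071813439257559 0.10619106510239891
z 0.03109044488737661
tool shift 0.04684598828838178 -0.00423065450214395 0.20108004113121117 -0.07162337805995833
342 ((0.6014041304588318, 0.01720544695854187), (0.08193622529506683, 0.1351393759250641), 79.45540618896484)
L 0.07861390155423134
R 0.07684981183190674
F 0.07691359618311994
B 0.08159428503316739
```

Emit:
{"name": "drive_tool", "arguments": {"steps": [[[0.025,-0.004,0.02],0,1],[[0.047,-0.004,0.05],0,1],[[0.047,-0.004,0.085],0,1],[[0.047,-0.004,0.12],0,1],[[0.047,-0.004,0.15],0,1],[[0.047,-0.004,0.172],0,1],[[0.047,-0.004,0.187],0,1],[[0.047,-0.004,0.194],0,1],[[0.047,-0.004,0.194],0,1],[[0.047,-0.004,0.194],0,1]]}}

```text
time: 14.97
eef_pos: [0.4493, 0.3157, 0.0075]
orientation: [0.999, -0.035, 0.0, -0.0]
ft_force: [0.1, 0.7, 0.8]
gripper_width: 0.094
grasp_force: 0.0
```

Emit:
{"name": "drive_tool", "arguments": {"steps": [[[0,0,0],0,0.7],[[0,0,0],0,0.5],[[0,0,0],0,0.4],[[0,0,0],0,0.3],[[0,0,0],0,0.3],[[0,0,0],0,0.3],[[0,0,0],0,0.3],[[0,0,0],0,0.3],[[0,0,0],0,0.3],[[0,0,0],0,0.3]], "force": 25}}

```text
time: 15.8
eef_pos: [0.4488, 0.3156, 0.0071]
orientation: [0.999, -0.035, -0.0, -0.0]
ft_force: [0.1, 1.3, 1.2]
gripper_width: 0.0459
grasp_force: 25.0
```

Run:
```python
from h import *
tcp(); s=r.read_state(); print(s['eef_pos'],s['grasp_force'])
```

```text
t 15.8 tray xy z [-0.2014  0.271   0.0071] yaw -0.0702 f [0.1 1.3 1.2] w 0.0459
[0.44883443 0.31563852 0.0071229 ] 24.999955594539642
```

Emit:
{"name": "drive_tool", "arguments": {"steps": [[[0,0,-0.015],0,0.3],[[0,0,-0.045],0,0.3],[[0,0,-0.08],0,0.3],[[0,0,-0.115],0,0.3],[[0,0,-0.145],0,0.3],[[0.012,0.02,-0.15],0.02,0.3],[[0.03,0.05,-0.15],0.04,0.3],[[0.048,0.08,-0.15],0.06,0.3],[[0.066,0.11,-0.15],0.08,0.3],[[0.084,0.14,-0.15],0.105,0.3]]}}

```text
time: 16.63
eef_pos: [0.5224, 0.1686, 0.1563]
orientation: [0.996, -0.088, -0.001, 0.0]
ft_force: [0.3, 0.3, -2.6]
gripper_width: 0.0455
grasp_force: 25.0
```

Run:
```python
from h import *
tcp(); s=r.read_state(); print(s['eef_pos'],s['grasp_force'])
```

```text
t 16.6333 tray xy z [-0.1034  0.139   0.1563] yaw -0.1755 f [ 0.3  0.3 -2.6] w 0.0455
[0.52237203 0.16863055 0.15626668] 24.999859929084778
```

Emit:
{"name": "drive_tool", "arguments": {"steps": [[[0.022,0.03,0],0,0.3],[[0.044,0.06,0],0,0.3],[[0.066,0.09,0],0,0.3],[[0.085,0.115,0],0,0.3],[[0.098,0.133,0],0,0.3],[[0.104,0.14,0],0,0.3],[[0.104,0.14,0],0,0.3],[[0.104,0.14,0],0,0.3],[[0.104,0.14,0.02],0,0.3],[[0.104,0.14,0.025],0,0.3]]}}

```text
time: 17.47
eef_pos: [0.5984, 0.0162, 0.1298]
orientation: [0.996, -0.086, -0.002, -0.0]
ft_force: [-0.6, 0.2, -3.6]
gripper_width: 0.0455
grasp_force: 25.0
```

Run:
```python
from h import *
tcp(); s=r.read_state(); print(s['eef_pos'],s['grasp_force'])
d=cap('wrist','w3.png')
```

```text
t 17.4667 tray xy z [-0.002   0.0022  0.1298] yaw -0.1732 f [-0.6  0.2 -3.6] w 0.0455
[0.59840395 0.01619295 0.12978766] 24.9991974234581
```

View pics/w3.png

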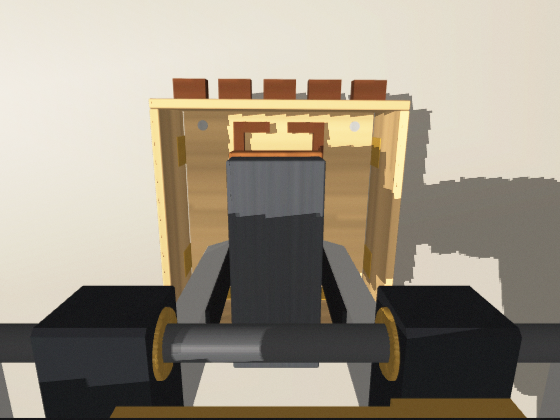

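The wrist view shows the stone's top face at about (229–324, 157–366), held squarely. The far cleats' outer corners are at (235,122) and (325,122), and the back wall's top is at row 105.

Run:
```python
from h import *
d=dict(np.load('/tmp/wrist.npz'))
f=lambda uv,z: np.round((onplane(d,uv,z)[:,:2]-T)@RT.T*1000,1)
print('stone',f([[229,157.5],[324,157.5],[232,366],[320,366]],.1527+.0))
print('cleat far outer',f([[234.5,122],[325,122]],.028))
print('floor back seam/screws',f([[202,125.5],[355,126]],.02))
print('walls inner/outer top L',f([[151,101],[409,101]],.08),'back top outer',f([[280,101],[280,109]],.08))
# depth based edge of the walls
P=pts(d); L=(P[...,:2]-T)@RT.T; Z=P[...,2]
w=(abs(L[...,1])<.06)&(L[...,0]>.06)&(L[...,0]<.1)&(abs(Z-.08)<.004); print('B',np.median(L[w][:,0]))
for s in (1,-1):
    w=(L[...,0]>-.02)&(L[...,0]<.06)&(s*L[...,1]>.06)&(s*L[...,1]<.1)&(abs(Z-.08)<.004); print('side',s,np.median(L[w][:,1]))
tcp()
```

```text
stone [[ 52.9  22.8]
 [ 53.  -18.9]
 [-53.7  24.4]
 [-53.6 -20.8]]
cleat far outer [[ 66.8  33.9]
 [ 67.  -35.6]]
floor back seam/screws [[ 63.9  60.7]
 [ 63.9 -60.6]]
walls inner/outer top L [[ 79.8  79.4]
 [ 80.2 -80. ]] back top outer [[80.  -0.3]
 [75.2 -0.4]]
B 0.0834934423687449
side 1 0.07759716534331298
side -1 -0.07650492026000077
t 17.5167 tray xy z [-0.0029  0.0021  0.1288] yaw -0.1731 f [-0.2 -0.2 -2.8] w 0.0456
```

Emit:
{"name": "drive_tool", "arguments": {"steps": [[[0,0,0.015],0,0.3],[[0,0.001,0.03],0,0.3],[[0.001,0.0015,0.045],0,0.3],[[0.001,0.0015,0.057],0,0.3],[[0.001,0.0015,0.067],0,0.3],[[0.001,0.0015,0.072],0,0.3],[[0.001,0.0015,0.074],0,0.3],[[0.001,0.0015,0.074],0,0.3],[[0.001,0.0015,0.074],0,0.3],[[0.001,0.0015,0.074],0,0.3]]}}

```text
time: 18.35
eef_pos: [0.6024, 0.0123, 0.0591]
orientation: [0.996, -0.088, 0.001, 0.0]
ft_force: [-0.5, -0.4, -2.9]
gripper_width: 0.0456
grasp_force: 25.0
```

Run:
```python
from h import *
tcp()
d=cap('wrist','w4.png')
```

```text
t 18.35 tray xy z [ 0.0026 -0.0009  0.0591] yaw -0.1753 f [-0.5 -0.4 -2.9] w 0.0456
```

View pics/w4.png

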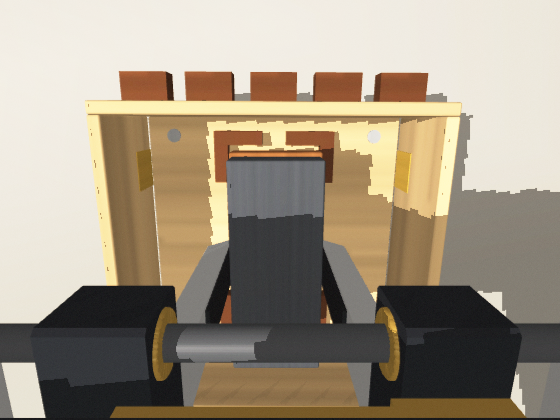

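The stone's top is at (229–323, 158–366). The far cleats' outer corners are at (214.5,131) and (334,131), and the screws at (174,135) and (374,136).

Run:
```python
from h import *
d=dict(np.load('/tmp/wrist.npz'))
f=lambda uv,z: np.round((onplane(d,uv,z)[:,:2]-T)@RT.T*1000,1)
print('stone',f([[229,157.5],[323.5,157.5],[232,366],[320,366]],.082))
print('cleat far outer',f([[214.5,131],[334,131]],.028),'near (row ~318)',f([[216,318],[326,318]],.028))
print('screws',f([[174,135],[374,136]],.02))
print('walls',f([[88,101],[461,101]],.08),'back in',f([[280,115]],.08))
tcp()
```

```text
stone [[ 57.4  19.6]
 [ 57.4 -22. ]
 [-49.   21.4]
 [-49.  -23.8]]
cleat far outer [[ 67.3  34.5]
 [ 67.3 -34.8]] near (row ~318) [[-53.9  38.6]
 [-53.9 -34.5]]
screws [[ 64.7  60.4]
 [ 64.2 -60.4]]
walls [[ 81.2  79.6]
 [ 81.3 -80.5]] back in [[75.5 -2.8]]
t 18.4 tray xy z [ 0.0026 -0.001   0.0591] yaw -0.1752 f [-0.6 -0.1 -2.9] w 0.0454
```

Emit:
{"name": "drive_tool", "arguments": {"steps": [[[-0.002,-0.001,0],0,0.3],[[-0.003,-0.001,0.004],0,0.3],[[-0.003,-0.001,0.008],0,0.3],[[-0.003,-0.001,0.012],0,0.3],[[-0.003,-0.001,0.016],0,0.3],[[-0.003,-0.001,0.02],0,0.3],[[-0.003,-0.001,0.024],0,0.3],[[-0.003,-0.001,0.026],0,0.3],[[-0.003,-0.001,0.028],0,0.3],[[-0.003,-0.001,0.028],0,0.3]]}}

```text
time: 19.23
eef_pos: [0.5984, 0.0139, 0.0295]
orientation: [0.996, -0.088, -0.0, -0.0]
ft_force: [0.2, -0.0, -3.2]
gripper_width: 0.0455
grasp_force: 25.0
```

Run:
```python
from h import *
tcp()
```

```text
t 19.2333 tray xy z [-0.0016 -0.      0.0295] yaw -0.1753 f [ 0.2 -0.  -3.2] w 0.0455
```

Emit:
{"name": "drive_tool", "arguments": {"steps": [[[0,0,0.001],0,0.3],[[0,0,0.0015],0,0.3],[[0,0,0.002],0,0.3],[[0,0,0.0025],0,0.3],[[0,0,0.003],0,0.3],[[0,0,0.0035],0,0.3],[[0,0,0.0035],0,0.3],[[0,0,0.0035],0,0.3],[[0,0,0.0035],0,0.3],[[0,0,0.0035],0,0.3]]}}

```text
time: 20.07
eef_pos: [0.5989, 0.0139, 0.0271]
orientation: [0.996, -0.087, 0.0, 0.0]
ft_force: [-2.8, 0.4, 3.2]
gripper_width: 0.0456
grasp_force: 25.0
```

Run:
```python
from h import *
tcp()
```

```text
t 20.0667 tray xy z [-0.0011 -0.      0.0271] yaw -0.1752 f [-2.8  0.4  3.2] w 0.0456
```

Emit:
{"name": "drive_tool", "arguments": {"steps": [[[0,0,0.003],0,0.55],[[0,0,0.002],0,0.6],[[0,0,0.001],0,0.7],[[0,0,0],0,0.75],[[0,0,0],0,0.75],[[0,0,0],0,0.75],[[0,0,-0.005],0,0.75],[[0,0,-0.02],0,0.75],[[0,0,-0.045],0,0.75],[[0,0,-0.075],0,0.75]]}}

```text
time: 20.9
eef_pos: [0.5968, 0.0141, 0.1005]
orientation: [0.996, -0.088, -0.002, -0.0]
ft_force: [0.1, 0.2, 0.2]
gripper_width: 0.0705
grasp_force: 0.0
```

Emit:
{"name": "drive_tool", "arguments": {"steps": [[[0,0,-0.03],0,0.75],[[0,0,-0.06],0,0.75],[[-0.02,0,-0.09],0,0.75],[[-0.05,0,-0.12],0,0.75],[[-0.08,0,-0.14],0,0.75],[[-0.1,0,-0.15],0,0.75],[[-0.1,0,-0.15],0,0.75],[[-0.1,0,-0.15],0,0.75],[[-0.1,0,-0.15],0,0.75],[[-0.1,0,-0.15],0,0.75]]}}

```text
time: 21.73
eef_pos: [0.5005, 0.0312, 0.2503]
orientation: [0.996, -0.088, -0.001, -0.0]
ft_force: [0.0, -0.2, 0.1]
gripper_width: 0.0704
grasp_force: 0.0
```

Run:
```python
from h import *
tcp(); 
for n in 'LRF': wall(n)
d=cap('wrist','w5.png'); P=pts(d); L=(P[...,:2]-T)@RT.T
k=(abs(L[...,0])<.045)&(abs(L[...,1])<.018); A=np.c_[L[k],np.ones(k.sum())]; print('stone top plane',np.linalg.lstsq(A,P[k][:,2],rcond=None)[0])
```

```text
t 21.7333 tray xy z [-1.010e-01 -1.000e-04  2.503e-01] yaw -0.1755 f [ 0.  -0.2  0.1] w 0.0704
stone top plane [-2.81665083 -0.11836817  0.11540455]
```

View pics/w5.png

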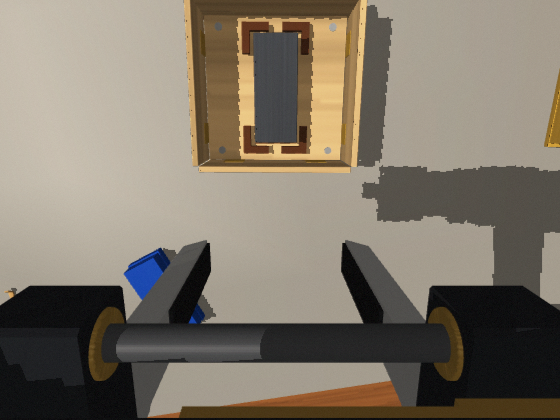

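The picture shows the stone at (254–298, 33–143) lying dark face up between the four cleats, with the three walls standing. One numeric check, then I'll hand in.

Run:
```python
from h import *
d=dict(np.load('/tmp/wrist.npz')); P=pts(d); L=(P[...,:2]-T)@RT.T
A=L[38:138,258:294].reshape(-1,2); z=P[38:138,258:294,2].ravel(); print('slopes,z',np.linalg.lstsq(np.c_[A,np.ones(len(A))],z,rcond=None)[0])
C=(onplane(d,[[253.5,32.5],[298,32.5],[298,143.5],[254,143.5]],.05)[:,:2]-T)@RT.T; print('centre',C.mean(0))
for s in (1,-1):
    w=(abs(L[...,0])<.06)&(s*L[...,1]>.05)&(s*L[...,1]<.12)&(abs(P[...,2]-.08)<.006); print(w.sum(),np.median(L[w][:,1]))
w=(abs(L[...,1])<.06)&(L[...,0]<-.05)&(L[...,0]>-.12)&(abs(P[...,2]-.08)<.006); print(w.sum(),np.median(L[w][:,0]))
print(r.close_job())
```

```text
slopes,z [-0.05978345 -0.00029072  0.05257776]
centre [-0.00128834 -0.00052024]
1057 0.07784742891748588
1064 -0.07645460809246528
832 -0.07740713338570242
the job is handed in; nothing more can be done
None
```

I handed the job in: all three walls stand upright, and the honing stone lies dark face up between the four cleats, about 1–2 mm from the bed's centre. The last depth fit, printed as I handed in, showed a 0.06 slope along the stone's length, right at the flatness limit. I didn't check whether that is real tilt or camera error, and I haven't seen the verdict.

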